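Shift the thread winder into third gear

TASK

Put the bench thread winder into third gear: with the fingertips or the outside of the closed fingers, push its gear lever out of the slot it stands in, across the H-shaped gate, then forward (away from the robot's side of the machine) all the way into the third slot, the far right one, without letting it drop back into the fourth slot (near right). Only push the ball knob, never take it between the fingers; let go of it at the end, and leave the thread cone, the reel and the jar where they stand.

Things in the scene. Friction and masses are not known exactly. Their poses are not given: they have to be found in the camera images.
- winder: Thread winder: grey box-shaped machine fixed to the bench, 220 x 220 mm, 110 mm high, a 110 mm square steel gate plate on top, a spindle with a 60 mm bobbin sticking out 105 mm from its right side at 62 mm height. Origin: centre of its underside, straight below the lever's pivot. x points forward (robot's side to far side; turned up to about 0.45 rad), y left, z up.
- gate_center (a point): Middle of the H on the plate's upper face, 116 mm above the bench; winder's axes. Plate 6 mm thick. Two slots along x, 16 mm wide, centred at y +22 and -22 mm, from x -33 to +33 mm, joined by a crossbar along y, 20 mm wide (tongue corners rounded by 6 mm). First slot far left (+x +y), second near left, third far right (+x -y), fourth near right: one to four studs mark them.
- knob (a point): Centre of the black ball knob, 36 mm in diameter, on top of the gear lever: a 10 mm steel stem through the gate, pivoting 45 mm above the winder's origin; pivot to knob centre 155 mm (200 mm above the bench when upright). The gate's edges stop the stem. Friction holds the lever wherever it is left (about 1 N at the knob moves it), no spring. z points along the lever.
- lever_across (a joint): Sideways lean of the lever, rad: 0 in the middle, positive to the right (winder's -y). About -0.30 in the left slots (where it starts), +0.30 in the right ones, play 0.04. Knob centre in the winder's axes, m: (0.155 sin f, -0.155 sin a cos f, 0.045 + 0.155 cos a cos f), a = this value, f = lever_fore.
- lever_fore (a joint): Fore-and-aft lean of the gear lever in rad: 0 when level with the crossbar, positive forward (the winder's +x), about +0.36 at the forward end of a slot and -0.36 at the back end. It crosses the gate freely within about 0.07 of 0; beyond, the tongues hinder it and past about 0.2 they block it. At the start it may be anywhere along the left slots.
- third_home (a point): Where the knob's centre is when the lever is fully home in the third slot, about 188 mm above the bench; fixed to the winder.
- cone: Bystander: a yellow thread cone standing on the bench, loose, 62 mm in diameter at the foot, 138 mm high. Origin: centre of its underside.
- reel: Bystander: a black thread reel standing on the bench, loose, 60 mm in diameter, 78 mm high. Origin: centre of its underside.
- jar: Bystander: a clear jar with a white cap, loose, 64 mm in diameter, 75 mm high. Origin: centre of its underside.

How it is judged:
By the outcome, as a careful person would: the job done as asked, in the order asked, and still so for the second after the job is handed in, with the robot touching nothing.
It also fails if it takes over 54 s, if anything falls off the work surface, if the arm or the gripper's body presses on something with over 40 N, if the wrist force passes 120 N, or if a joint passes its speed limit or range.

ROBOT

A 7-joint arm with a two-finger parallel gripper is mounted at the origin on the work surface. World frame = base frame: x ahead of the robot, y to its left, z up, the work surface at z = 0. Lengths are in m, angles in rad, forces in N, time in s.
With the tool pointing down it reaches from about 0.4 to 0.9 m from the base axis. Payload 5.5 kg.
Tool frame: the origin (TCP) lies between the finger pads; the fingertips stand 19 mm ahead of it and the grasp point (between the pads) is the TCP; x points along the fingers, y is the direction in which the jaws open and shut, and the axes are right-handed (so a half turn about x gives the same grasp; the last joint's range is limited). The gripper opens to 92 mm and grips with 3 to 60 N. Pads are 19 mm wide; open, the fingers measure 130 mm over their backs; the gripper's body (75 mm by 190 mm) begins 47 mm behind the grasp point.
Start: joints at [-0.953, 0.501, -0.427, 1.55, 0.221, 1.138, -0.21], TCP at [0.226, 0.61, 0.246] pointing down, gripper open.
Joint ranges: [-2.88, 2.88], [-0.31, 2.03], [-1.54, 1.56], [0.2, 2.42], [-1.41, 4.55], [0.19, 2.02], [-2.57, 2.57]. Speed limits (rad/s): [2.57, 2.57, 3.14, 3.14, 3.14, 3.14, 3.14].

INTERFACE

Orientations are given as a unit quaternion [w, x, y, z].
In Python, from workcell import observe, camera, camera_params, job_done gives the robot as it stands.
- The arm moves only by the tool move_arm, never from a script. Its argument "commands" is a list of rows, each an object of numbers: "dx", "dy", "dz": the shift along the tool's x, y, z in m; "rx", "ry", "rz": the turn, a rotation vector about the tool's x, y, z in rad. A call has 1 to 12 rows; each row shifts and turns the commanded pose from where the row before left it, along the tool's axes as they then stand; what a row does not reach is not made up. A row lasts 1/8 s, in which the tool goes at most 62.5 mm and 10.7 degrees, less where a joint would pass 70% of its speed; a pose out of reach is approached as far as the arm can. A call with a gripper value outside its range is refused whole. "gripper" is the closure in counts, from 0 (fully open) to 255 (shut), set as the call begins (left out, the last holds). The fingers move at their own pace and stop on an object; the grip force is fixed at half the most. Time passes only in rows, so rows that do not move let the fingers close. It gives the time, the measured TCP pose, the force and the opening at its end, in the units of the state.
- observe(): the state, without advancing time (a new reading comes with each control period).
- camera(name): name is "scene" or "side" or "wrist"; returns the picture (384x512x3 uint8, blue, green, red); there is no depth.
- camera_params(name): a dict with "fovy" (degrees; the focal length in pixels is half the picture's height over the tangent of half this angle, whatever the lens; pixels are square), "cx", "cy" (the principal point, pixels), "R" (3x3) and "t" (3): a world point X has camera coordinates R X + t; the wrist camera has in their place "T_tool_cam" (4x4, takes a point from camera to tool coordinates, whose origin is the TCP and whose axes are the tool frame's). Camera axes: x right, y down, z forward; pixel columns grow to the right and rows downward; lengths in m; the calibration is good to about 2 mm. A picture is of the moment at which its call begins: read the wrist's pose just before it. camera_params takes no time and is no camera call.
- job_done(): hands the job in, once; it reports no verdict.
The state is a dict: "time": time; "joints": joint angles; "joint_vel": joint speeds; "effort": joint torques, N m; "tool_pos": TCP position; "tool_rot": TCP orientation; "contact_force": force on the tool from outside, world axes, zero at the start; "moment": the same for the moment, N m; "gripper_width": opening from 0.0 (shut) to 1.0 (fully open).
Only numpy, scipy, OpenCV 4.12 (cv2) and the standard library are available. Lean on these libraries where they do the work, as an engineer would, in place of code of your own. Each camera call takes 0.05 s, during which the arm holds its last target. There are 200 camera calls.

## Working session

There is one attempt and no reset: what is moved stays moved. The work goes in short steps, Python scripts to look and compute and a tool call to move; the robot and the scene stay as the last step left them, time stands still between calls to the robot, and variables do not carry over. Pictures are saved under pics/ and viewed, about 8 in all and at most 12, crops included, and the job is handed in when it is done.

Besides the shell and the picture viewer there is one more tool, called in YAML: its name, and indented under it one key for each argument. move_arm: Moves the arm, as the interface text tells. Its arguments: {"type":"object","properties":{"commands":{"type":"array"},"gripper":{"type":"number"}},"required":["commands"]}

```bash
mkdir -p pics; python3 - <<'E'
from workcell import *
import cv2,numpy as np
print(observe())
a=camera("scene");b=camera("side")
cv2.imwrite("pics/scene.png",a);cv2.imwrite("pics/side.png",b)
for n in("scene","side","wrist"):print(n,camera_params(n))
E
```

```text
{'time': 0.0, 'joints': array([-0.95279011,  0.50182927, -0.42674189,  1.55140795,  0.22081915,
        1.13826024, -0.21030239]), 'joint_vel': array([ 0.00067362, -0.0021509 ,  0.00039097, -0.00032897,  0.00011924,
       -0.0006621 ,  0.00023531]), 'effort': array([ 9.65039289e-04, -5.66598737e+01, -5.81591606e+00, -2.79101515e+01,
       -6.86304155e-02,  3.10599455e-02,  1.81855921e-04]), 'tool_pos': array([0.22567319, 0.60889859, 0.24470308]), 'tool_rot': array([ 0.69588167,  0.12414051,  0.69613674, -0.12542519]), 'contact_force': array([ 0.33781478, -0.56610899, -0.18311618]), 'moment': array([ 0.05103753, -0.06644516, -0.04591771]), 'gripper_width': 0.9966398977146463}
scene {'fovy': 43.54677652424326, 'cx': 261.44408874176713, 'cy': 188.18060342535728, 'R': array([[ 0.33884593,  0.94075532,  0.012762  ],
       [ 0.74325613, -0.25934381, -0.61669369],
       [-0.57684813,  0.21844958, -0.78709975]]), 't': array([-0.31425585, -0.39511447,  1.58520914])}
side {'fovy': 50.217396729891156, 'cx': 262.4100235100467, 'cy': 199.36919618955207, 'R': array([[-0.78612147, -0.61803745, -0.00653752],
       [-0.42686671,  0.55054785, -0.71741332],
       [ 0.44698752, -0.56118337, -0.6966171 ]]), 't': array([0.57091862, 0.35645739, 0.71857701])}
wrist {'fovy': 64.98101818982511, 'cx': 254.26937645401728, 'cy': 194.05775375548058, 'T_tool_cam': array([[ 3.82906615e-04, -2.68171218e-01,  9.63371191e-01,
        -1.39744207e-01],
       [ 9.99999919e-01,  2.25179962e-04, -3.34782483e-04,
         6.11292861e-04],
       [-1.27152862e-04,  9.63371240e-01,  2.68171283e-01,
        -7.28882614e-02],
       [ 0.00000000e+00,  0.00000000e+00,  0.00000000e+00,
         1.00000000e+00]])}
```

View pics/scene.png

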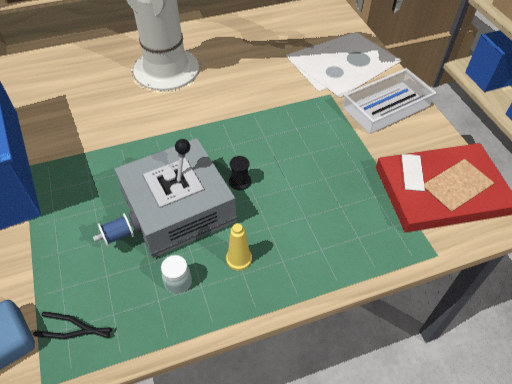

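View pics/side.png

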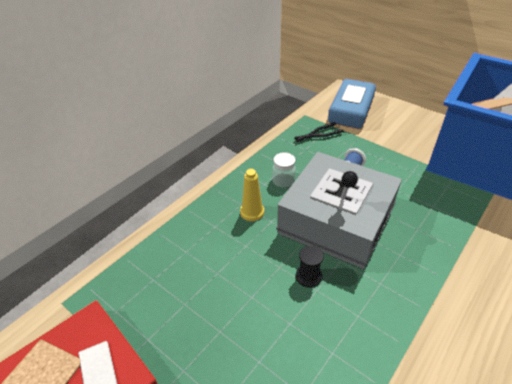

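The scene shows the winder with its knob at about (183,147), its plate around (173,184), the reel at (240,172), the cone at (238,245) and the jar at (176,273). In the side view the knob is at (350,179), the plate at (342,190), the reel at (311,266), the cone at (252,195) and the jar at (284,168).

```bash
cat > h.py <<'E'
from workcell import *
import cv2,numpy as np
from scipy.spatial.transform import Rotation as Ro
def cam(n,st=None):
    p=camera_params(n);f=192/np.tan(np.radians(p['fovy']/2))
    if n=='wrist':
        M=np.eye(4);M[:3,:3]=Ro.from_quat(st['tool_rot'],scalar_first=True).as_matrix();M[:3,3]=st['tool_pos']
        M=M@p['T_tool_cam'];R=M[:3,:3].T;t=-R@M[:3,3]
    else:R,t=p['R'],p['t']
    return f,p['cx'],p['cy'],R,t
def ray(c,uv):
    f,cx,cy,R,t=c;uv=np.atleast_2d(uv).astype(float)
    d=np.c_[(uv[:,0]-cx)/f,(uv[:,1]-cy)/f,np.ones(len(uv))]@R
    return -R.T@t,d/np.linalg.norm(d,axis=1)[:,None]
def plane(c,uv,z):
    o,d=ray(c,uv);return o+d*((z-o[2])/d[:,2])[:,None]
def proj(c,X):
    f,cx,cy,R,t=c;q=R@X+t;return np.array([cx+f*q[0]/q[2],cy+f*q[1]/q[2]])
def tri(c1,u1,c2,u2):
    A=np.zeros((3,3));b=np.zeros(3)
    for c,u in((c1,u1),(c2,u2)):
        o,d=ray(c,u);P=np.eye(3)-np.outer(d[0],d[0]);A+=P;b+=P@o
    return np.linalg.solve(A,b)
def blob(m,near,r=60):
    k=np.zeros_like(m);cv2.circle(k,near,r,255,-1)
    n,l,s,c=cv2.connectedComponentsWithStats(m&k)
    i=1+np.argmin([np.hypot(*(c[j]-near))-.2*min(s[j,4],200) for j in range(1,n)]);return (l==i).astype(np.uint8),c[i],s[i]
E
python3 - <<'E'
from h import *
a=cv2.imread('pics/scene.png');b=cv2.imread('pics/side.png')
cs,cd=cam('scene'),cam('side')
K=[]
for im,p in((a,(183,147)),(b,(350,179))):
    m=(im.max(2)<55).astype(np.uint8)*255
    m=cv2.morphologyEx(m,cv2.MORPH_OPEN,cv2.getStructuringElement(cv2.MORPH_ELLIPSE,(9,9)))
    B,c,s=blob(m,p,14);K.append(c);print('knob px',c,s)
k=tri(cs,K[0],cd,K[1]);print('knob',k,proj(cs,k)-K[0],proj(cd,k)-K[1])
for im,c,p in((a,cs,(173,184)),(b,cd,(342,190))):
    m=((im.min(2)>165)).astype(np.uint8)*255
    kk=np.zeros_like(m);cv2.circle(kk,p,36,255,-1);m&=kk
    m=cv2.morphologyEx(m,cv2.MORPH_OPEN,np.ones((2,2),np.uint8))
    ys,xs=np.nonzero(m);W=plane(c,np.c_[xs,ys],.116)[:,:2]
    r=cv2.minAreaRect((W*1000).astype(np.float32));print('plate',len(xs),r)
# bystanders
def bottom(c,im,mask,p,name):
    B,ce,s=blob(mask.astype(np.uint8)*255,p,40);print(name,s,plane(c,ce,0.04))
bottom(cs,a,(a[:,:,2]>150)&(a[:,:,0]<90),(238,245),'cone')
bottom(cs,a,a.max(2)<50,(240,172),'reel')
v=np.hstack([cv2.resize(a[125:275,85:285],None,fx=2.5,fy=2.5,interpolation=2),cv2.resize(b[140:290,260:420],None,fx=1.85,fy=2.5,interpolation=2)])
cv2.imwrite('pics/crop.png',v[:,:800])
E
```

```text
Traceback (most recent call last):
  File "h.py", line 27, in blob
    i=1+np.argmin([np.hypot(*(c[j]-near))-.2*min(s[j,4],200) for j in range(1,n)]);return (l==i).astype(np.uint8),c[i],s[i]
        ~~~~~~~~~^^^^^^^^^^^^^^^^^^^^^^^^^^^^^^^^^^^^^^^^^^^^^^^^^^^^^^^^^^^^^^^^^
ValueError: attempt to get argmin of an empty sequence
```

```bash
cat > m.py <<'E'
from h import *
a=cv2.imread('pics/scene.png');b=cv2.imread('pics/side.png')
v=np.hstack([cv2.resize(a[125:275,85:285],None,fx=2.5,fy=2.5,interpolation=2),cv2.resize(b[140:290,260:420],None,fx=1.85,fy=2.5,interpolation=2)])
cv2.imwrite('pics/crop.png',v[:,:800])
cs,cd=cam('scene'),cam('side')
K=[]
for im,p in((a,(183,147)),(b,(350,179))):
    m=(im.max(2)<70).astype(np.uint8)*255
    m=cv2.morphologyEx(m,cv2.MORPH_OPEN,cv2.getStructuringElement(cv2.MORPH_ELLIPSE,(7,7)))
    B,c,s=blob(m,p,14);x,y,w,h=s[:4];c=np.array([x+(w-1)/2,y+(h-1)/2]);K.append(c);print('knob px',c,s)
k=tri(cs,K[0],cd,K[1]);print('knob',k,proj(cs,k)-K[0],proj(cd,k)-K[1])
for im,c,p in((a,cs,(173,184)),(b,cd,(342,190))):
    m=((im.min(2)>165)).astype(np.uint8)*255
    kk=np.zeros_like(m);cv2.circle(kk,p,36,255,-1);m&=kk
    m=cv2.morphologyEx(m,cv2.MORPH_OPEN,np.ones((2,2),np.uint8))
    ys,xs=np.nonzero(m);W=plane(c,np.c_[xs,ys],.116)[:,:2]
    r=cv2.minAreaRect((W*1000).astype(np.float32));print('plate',len(xs),r)
def bottom(c,im,mask,p,name):
    B,ce,s=blob(mask.astype(np.uint8)*255,p,40);print(name,s,plane(c,ce,0.04))
bottom(cs,a,(a[:,:,2]>150)&(a[:,:,0]<90),(238,245),'cone')
bottom(cs,a,a.max(2)<50,(240,172),'reel')
E
python3 m.py
```

```text
knob px [182.  146.5] [175 139  15  16 159]
knob px [348.  179.5] [340 172  17  16 205]
knob [ 0.54025478 -0.05751321  0.19003106] [0.35308501 0.22983067] [ 0.41377998 -0.21437245]
plate 1282 ((571.7212524414062, -96.952392578125), (114.84754943847656, 110.94181823730469), 8.929888725280762)
plate 2811 ((566.4063720703125, -96.79669189453125), (162.5980987548828, 221.63589477539062), 21.326034545898438)
cone [228 227  24  39 555] [[0.75834961 0.0024136  0.04      ]]
reel [229 156  22  34 583] [[0.53902433 0.07744889 0.04      ]]
```

View pics/crop.png

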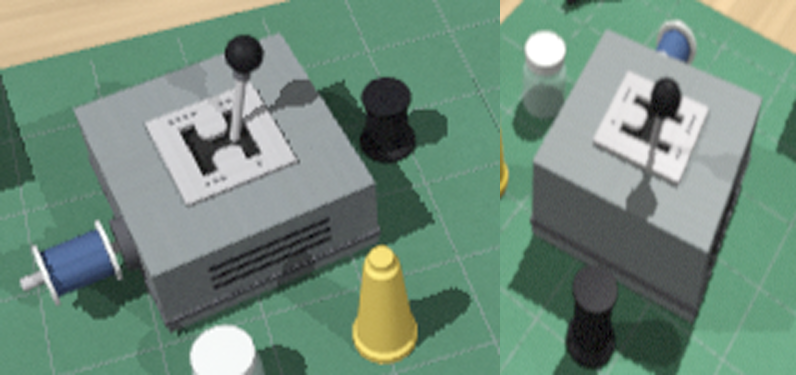

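```bash
python3 - <<'E'
from h import *
c=cam('scene')
q=np.array([[183.8,157.8],[143.8,173.8],[161,206.2],[204.2,189]])
P=plane(c,q,.116)[:,:2];print(P)
cen=P.mean(0)
e=(P[2]-P[1]+P[3]-P[0]);yaw=np.arctan2(e[1],e[0])
e2=(P[0]-P[1]+P[3]-P[2]);yaw2=np.arctan2(-e2[0],e2[1]);print(cen,yaw,yaw2,np.linalg.norm(e)/2,np.linalg.norm(e2)/2)
a=cv2.imread('pics/side.png')
k=np.array([.5403,-.0575])
for y in (yaw,yaw2,.156):
    R=np.array([[np.cos(y),-np.sin(y)],[np.sin(y),np.cos(y)]]);print('knob in winder',R.T@(k-cen))
    print('third home',cen+R@[.155*np.sin(.36),-.155*np.sin(.3)*np.cos(.36)])
E
```

```text
[[ 0.50768969 -0.0545643 ]
 [ 0.52626548 -0.15778609]
 [ 0.6344183  -0.13979226]
 [ 0.61878117 -0.03340633]]
[ 0.57178866 -0.09638725] 0.17671342270377494 0.16179677570447934 0.11135633434980409 0.10619077032547873
knob in winder [-0.02416209  0.0438172 ]
third home [ 0.63307705 -0.12899012]
knob in winder [-0.02481298  0.04345192]
third home [ 0.63258392 -0.12990068]
knob in winder [-0.02506445  0.04330736]
third home [ 0.63238863 -0.13025253]
```

move_arm:
  commands:
    - {"rx": -0.174,"dx": -0.01}
    - {"rx": -0.174,"dx": -0.01}
    - {"rx": -0.174,"dx": -0.01}
    - {"dx": 0}
  gripper: 255

```text
schema error: expected keys dx, dy, dz, rx, ry, rz
```

```bash
cat > s.py <<'E'
from h import *
import sys
C=np.array([.5718,-.0965,0]);YAW=.168
W=Ro.from_euler('z',YAW).as_matrix()
def shift(st,tw):
    R=Ro.from_quat(st['tool_rot'],scalar_first=True).as_matrix()
    return R.T@(C+W@np.array(tw)-st['tool_pos'])
if __name__=='__main__':
    st=observe();R=Ro.from_quat(st['tool_rot'],scalar_first=True).as_matrix()
    print('t',st['time'],'tcp_w',(W.T@(st['tool_pos']-C)).round(4),'F_w',(W.T@st['contact_force']).round(2),'grip',st['gripper_width'])
    print('misalign',Ro.from_matrix((W@np.array([[0,0,1],[0,1,0],[-1,0,0]])).T@R).as_rotvec().round(3))
    if len(sys.argv)>3:print('shift',shift(st,[float(x) for x in sys.argv[1:4]]).round(4))
E
python3 s.py -.085 .0436 .27
```

```text
t 0.1 tcp_w [-0.2233  0.7534  0.2448] F_w [-0.7  -0.47 -0.31] grip 1.0019595409921125
misalign [ 0.523  0.001 -0.002]
shift [-0.0243 -0.546   0.4742]
```

move_arm:
  commands:
    - {"dx": -0.01,"dy": 0,"dz": 0,"rx": -0.174,"ry": 0,"rz": 0}
    - {"dx": -0.01,"dy": 0,"dz": 0,"rx": -0.174,"ry": 0,"rz": 0}
    - {"dx": -0.005,"dy": 0,"dz": 0,"rx": -0.174,"ry": 0,"rz": 0}
    - {"dx": 0,"dy": 0,"dz": 0,"rx": 0,"ry": 0,"rz": 0}
  gripper: 255

```text
time: 0.6
tool_pos: [0.2259, 0.6094, 0.2706]
tool_rot: [0.705, -0.058, 0.705, 0.058]
contact_force: [0.1, 0.2, 0.1]
gripper_width: 0.614
```

move_arm:
  commands:
    - {"dx": 0,"dy": -0.05,"dz": 0.01,"rx": 0,"ry": 0,"rz": 0}
    - {"dx": 0,"dy": -0.05,"dz": 0.01,"rx": 0,"ry": 0,"rz": 0}
    - {"dx": 0,"dy": -0.05,"dz": 0.01,"rx": 0,"ry": 0,"rz": 0}
    - {"dx": 0,"dy": -0.05,"dz": 0.01,"rx": 0,"ry": 0,"rz": 0}
    - {"dx": 0,"dy": -0.05,"dz": 0.01,"rx": 0,"ry": 0,"rz": 0}
    - {"dx": 0,"dy": -0.05,"dz": 0.01,"rx": 0,"ry": 0,"rz": 0}
    - {"dx": 0,"dy": -0.05,"dz": 0.01,"rx": 0,"ry": 0,"rz": 0}
    - {"dx": 0,"dy": -0.05,"dz": 0.01,"rx": 0,"ry": 0,"rz": 0}
    - {"dx": 0,"dy": -0.05,"dz": 0.01,"rx": 0,"ry": 0,"rz": 0}
    - {"dx": 0,"dy": -0.05,"dz": 0.01,"rx": 0,"ry": 0,"rz": 0}
    - {"dx": 0,"dy": 0,"dz": 0,"rx": 0,"ry": 0,"rz": 0}
    - {"dx": 0,"dy": 0,"dz": 0,"rx": 0,"ry": 0,"rz": 0}

```text
time: 2.1
tool_pos: [0.4072, 0.1336, 0.2705]
tool_rot: [0.705, -0.058, 0.705, 0.058]
contact_force: [-0.8, 0.4, -1.0]
gripper_width: 0.004
```

```bash
python3 s.py -.085 .0436 .27
```

```text
t 2.1 tcp_w [-0.1238  0.2543  0.2705] F_w [-0.7   0.52 -0.99] grip 0.003936160001953171
misalign [0.003 0.001 0.001]
shift [ 0.0003 -0.2106  0.0395]
```

move_arm:
  commands:
    - {"dx": 0,"dy": -0.042,"dz": 0.008,"rx": 0,"ry": 0,"rz": 0}
    - {"dx": 0,"dy": -0.042,"dz": 0.008,"rx": 0,"ry": 0,"rz": 0}
    - {"dx": 0,"dy": -0.042,"dz": 0.008,"rx": 0,"ry": 0,"rz": 0}
    - {"dx": 0,"dy": -0.042,"dz": 0.008,"rx": 0,"ry": 0,"rz": 0}
    - {"dx": 0,"dy": -0.042,"dz": 0.008,"rx": 0,"ry": 0,"rz": 0}
    - {"dx": 0,"dy": 0,"dz": 0,"rx": 0,"ry": 0,"rz": 0}
    - {"dx": 0,"dy": 0,"dz": 0,"rx": 0,"ry": 0,"rz": 0}

```text
time: 2.98
tool_pos: [0.4819, -0.0652, 0.2703]
tool_rot: [0.704, -0.059, 0.705, 0.06]
contact_force: [-0.3, 0.5, -0.6]
gripper_width: 0.004
```

```bash
python3 s.py -.085 .0436 .195; python3 - <<'E'
from h import *
st=observe();w=camera('wrist');s=camera('scene')
cv2.imwrite('pics/w1.png',np.hstack([cv2.resize(w,(400,300)),cv2.resize(s[100:250,80:280],(400,300))]))
cv2.imwrite('pics/w1raw.png',w)
print(proj(cam('wrist',st),np.array([.5403,-.0575,.192])))
E
```

```text
t 2.975 tcp_w [-0.0834  0.0459  0.2703] F_w [-0.17  0.49 -0.57] grip 0.00360554182765619
misalign [-0.001  0.001  0.001]
shift [ 0.0753 -0.0024 -0.0015]
[250.38965106 277.86357769]
```

View pics/w1.png

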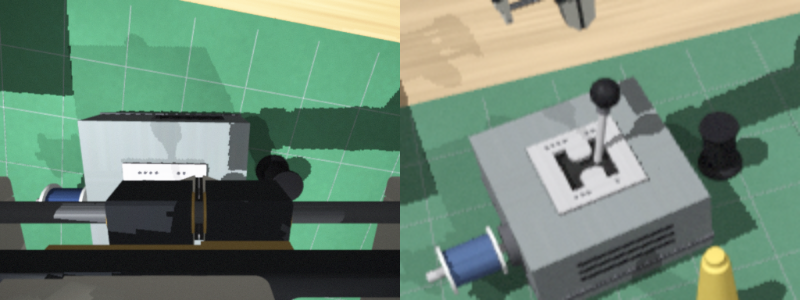

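Wrist view: the fingers hide the knob, and the winder's edges lie square to the tool, so the yaw is good. The scene crop shows the gripper behind the lever, with the stem in the left slot just behind the crossbar. Next I descend and push forward to the crossbar.

move_arm:
  commands:
    - {"dx": 0.025,"dy": -0.002,"dz": 0,"rx": 0,"ry": 0,"rz": 0}
    - {"dx": 0.025,"dy": 0,"dz": 0,"rx": 0,"ry": 0,"rz": 0}
    - {"dx": 0.025,"dy": 0,"dz": 0,"rx": 0,"ry": 0,"rz": 0}
    - {"dx": 0,"dy": 0,"dz": 0.01,"rx": 0,"ry": 0,"rz": 0}
    - {"dx": 0,"dy": 0,"dz": 0.01,"rx": 0,"ry": 0,"rz": 0}
    - {"dx": 0,"dy": 0,"dz": 0.01,"rx": 0,"ry": 0,"rz": 0}
    - {"dx": 0,"dy": 0,"dz": 0.007,"rx": 0,"ry": 0,"rz": 0}
    - {"dx": 0,"dy": 0,"dz": 0.007,"rx": 0,"ry": 0,"rz": 0}
    - {"dx": 0,"dy": 0,"dz": 0.007,"rx": 0,"ry": 0,"rz": 0}
    - {"dx": 0,"dy": 0,"dz": 0.003,"rx": 0,"ry": 0,"rz": 0}
    - {"dx": 0,"dy": 0,"dz": 0,"rx": 0,"ry": 0,"rz": 0}

```text
time: 4.45
tool_pos: [0.5358, -0.0603, 0.1956]
tool_rot: [0.705, -0.059, 0.705, 0.059]
contact_force: [-0.2, -0.7, -0.1]
gripper_width: 0.006
```

```bash
cat > k.py <<'E'
from s import *
def knob(save,guess):
    """guess in winder axes; triangulate the knob in scene+side"""
    K=[];G=C+W@np.array(guess);v=[]
    for n in('scene','side'):
        im=camera(n);p=proj(cam(n),G).astype(int)
        v.append(cv2.resize(im[p[1]-50:p[1]+50,p[0]-65:p[0]+65],(390,300),interpolation=2))
        m=(im.max(2)<70).astype(np.uint8)*255
        m=cv2.morphologyEx(m,cv2.MORPH_OPEN,cv2.getStructuringElement(cv2.MORPH_ELLIPSE,(7,7)))
        try:
            B,c,s=blob(m,tuple(int(x) for x in p),20);x,y,w,h=s[:4];K.append([x+(w-1)/2,y+(h-1)/2]);print(n,K[-1],s)
        except ValueError:print(n,'none')
    cv2.imwrite(save,np.hstack(v))
    if len(K)==2:
        k=tri(cam('scene'),K[0],cam('side'),K[1]);k=W.T@(k-C)
        print('knob_w',k.round(4),'fore',np.arcsin(k[0]/.155).round(3),'across',np.arctan2(-k[1],k[2]-.045).round(3))
    for n,u in zip(('scene','side'),K):
        q=W.T@(plane(cam(n),u,guess[2])[0]-C);print(n,'at z',q.round(4))
knob(sys.argv[1],[float(x) for x in sys.argv[2:5]])
E
python3 s.py; python3 k.py pics/k1.png 0 .0457 .193
```

```text
t 4.45 tcp_w [-0.0295  0.0418  0.1956] F_w [-0.33 -0.62 -0.1 ] grip 0.006005449209025686
misalign [ 0.001 -0.     0.   ]
scene [np.float64(187.0), np.float64(154.0)] [180 146  15  17 171]
side [np.float64(340.5), np.float64(167.0)] [324 156  34  23 471]
knob_w [0.0044 0.0371 0.2028] fore 0.029 across -0.231
scene at z [0.0039 0.0431 0.193 ]
side at z [0.0035 0.0171 0.193 ]
```

View pics/k1.png

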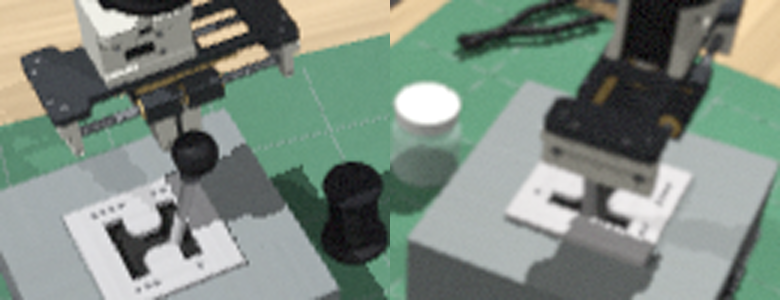

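Scene crop: the knob at crop (195,153) and the stem level with the crossbar in the left slot, fore about +0.02. The gripper hides the knob in the side view. Now I go round to its left side.

move_arm:
  commands:
    - {"dx": 0,"dy": 0,"dz": -0.015,"rx": 0,"ry": 0,"rz": 0}
    - {"dx": 0,"dy": 0,"dz": -0.02,"rx": 0,"ry": 0,"rz": 0}
    - {"dx": -0.003,"dy": 0.03,"dz": 0,"rx": 0,"ry": 0,"rz": 0}
    - {"dx": 0,"dy": 0.035,"dz": 0,"rx": 0,"ry": 0,"rz": 0}
    - {"dx": 0,"dy": 0,"dz": 0.02,"rx": 0,"ry": 0,"rz": 0}
    - {"dx": 0,"dy": 0,"dz": 0.025,"rx": 0,"ry": 0,"rz": 0}
    - {"dx": 0,"dy": 0,"dz": 0.022,"rx": 0,"ry": 0,"rz": 0}
    - {"dx": 0,"dy": 0,"dz": 0,"rx": 0,"ry": 0,"rz": 0}
    - {"dx": 0,"dy": 0,"dz": 0,"rx": 0,"ry": 0,"rz": 0}

```text
time: 5.68
tool_pos: [0.5549, 0.0087, 0.1984]
tool_rot: [0.704, -0.059, 0.705, 0.059]
contact_force: [0.6, -0.3, -0.8]
gripper_width: 0.006
```

```bash
python3 s.py; python3 k.py pics/k2.png 0 .0457 .193
```

```text
t 5.675 tcp_w [0.0009 0.1066 0.1984] F_w [ 0.57 -0.38 -0.79] grip 0.006178423891571348
misalign [0.001 0.002 0.   ]
scene [np.float64(187.0), np.float64(153.5)] [180 146  15  16 145]
side [np.float64(333.5), np.float64(174.0)] [317 155  34  39 712]
knob_w [0.0065 0.0445 0.1943] fore 0.042 across -0.29
scene at z [0.0025 0.0437 0.193 ]
side at z [0.0083 0.0459 0.193 ]
```

View pics/k2.png

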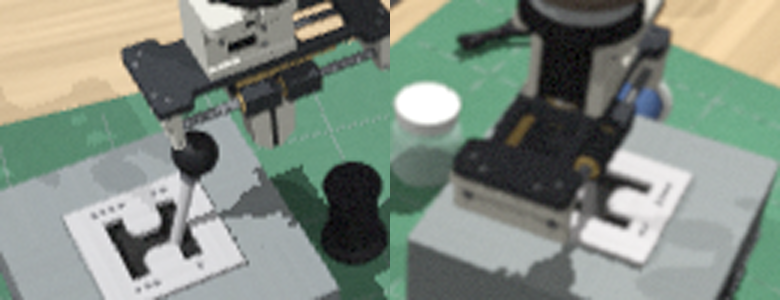

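Scene crop: the knob at (195,153), the fingers clear on its left at (270,125), and the stem at the crossbar. Next is the push right.

move_arm:
  commands:
    - {"dx": 0,"dy": -0.014,"dz": 0.001,"rx": 0,"ry": 0,"rz": 0}
    - {"dx": 0,"dy": -0.01,"dz": 0,"rx": 0,"ry": 0,"rz": 0}
    - {"dx": 0,"dy": -0.01,"dz": 0,"rx": 0,"ry": 0,"rz": 0}
    - {"dx": 0,"dy": -0.01,"dz": 0,"rx": 0,"ry": 0,"rz": 0}
    - {"dx": 0,"dy": -0.01,"dz": 0,"rx": 0,"ry": 0,"rz": 0}
    - {"dx": 0,"dy": -0.01,"dz": 0,"rx": 0,"ry": 0,"rz": 0}
    - {"dx": 0,"dy": -0.01,"dz": 0,"rx": 0,"ry": 0,"rz": 0}
    - {"dx": 0,"dy": -0.01,"dz": 0,"rx": 0,"ry": 0,"rz": 0}
    - {"dx": 0,"dy": 0,"dz": 0,"rx": 0,"ry": 0,"rz": 0}
    - {"dx": 0,"dy": 0,"dz": 0,"rx": 0,"ry": 0,"rz": 0}

```text
time: 7.02
tool_pos: [0.5711, -0.0735, 0.1985]
tool_rot: [0.705, -0.059, 0.705, 0.059]
contact_force: [-0.7, -0.1, 0.4]
gripper_width: 0.006
```

```bash
python3 s.py; python3 k.py pics/k3.png 0 -.02 .2
```

```text
t 7.025 tcp_w [0.0032 0.0228 0.1985] F_w [-0.7   0.02  0.36] grip 0.005703487957959289
misalign [0.001 0.    0.   ]
scene [np.float64(161.5), np.float64(160.5)] [154 153  16  16 177]
side [np.float64(345.5), np.float64(150.5)] [328 135  36  32 712]
knob_w [ 0.0089 -0.0191  0.2105] fore 0.058 across 0.115
scene at z [ 0.0007 -0.0165  0.2   ]
side at z [ 0.012 -0.034  0.2  ]
```

View pics/k3.png

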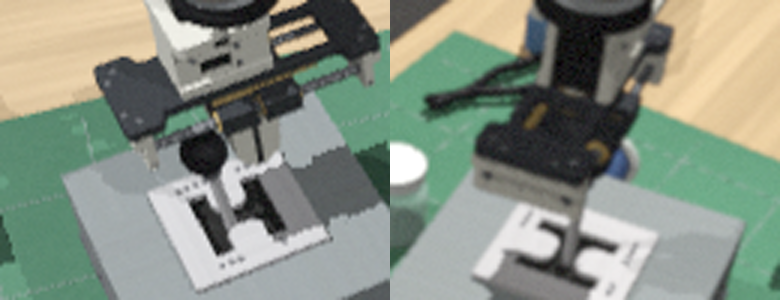

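Scene crop: the knob at (205,155) with the stem mid-crossbar and the fingers at its left. I keep pushing right until it meets the slot's right edge.

move_arm:
  commands:
    - {"dx": 0,"dy": -0.01,"dz": 0,"rx": 0,"ry": 0,"rz": 0}
    - {"dx": 0,"dy": -0.008,"dz": 0,"rx": 0,"ry": 0,"rz": 0}
    - {"dx": 0,"dy": -0.006,"dz": 0,"rx": 0,"ry": 0,"rz": 0}
    - {"dx": 0,"dy": -0.004,"dz": 0,"rx": 0,"ry": 0,"rz": 0}
    - {"dx": 0,"dy": 0,"dz": 0,"rx": 0,"ry": 0,"rz": 0}
    - {"dx": 0,"dy": 0,"dz": 0,"rx": 0,"ry": 0,"rz": 0}

```text
time: 7.88
tool_pos: [0.576, -0.1011, 0.1988]
tool_rot: [0.705, -0.059, 0.705, 0.059]
contact_force: [-0.1, 0.5, 0.2]
gripper_width: 0.004
```

```bash
python3 s.py; python3 k.py pics/k4.png 0 -.045 .193
```

```text
t 7.875 tcp_w [ 0.0034 -0.0052  0.1988] F_w [0.03 0.49 0.22] grip 0.004166036722489605
misalign [ 0.001 -0.    -0.   ]
scene [np.float64(150.5), np.float64(165.5)] [143 158  16  16 193]
side [np.float64(348.5), np.float64(144.5)] [331 131  36  28 635]
knob_w [ 0.0107 -0.0451  0.2095] fore 0.069 across 0.267
scene at z [-0.0035 -0.0421  0.193 ]
side at z [ 0.0162 -0.0678  0.193 ]
```

Knob about (0, -0.043): at the right end of the crossbar, fore about 0. I go round behind it and push forward.

move_arm:
  commands:
    - {"dx": 0,"dy": 0.015,"dz": 0,"rx": 0,"ry": 0,"rz": 0}
    - {"dx": 0,"dy": 0,"dz": -0.025,"rx": 0,"ry": 0,"rz": 0}
    - {"dx": 0,"dy": 0,"dz": -0.03,"rx": 0,"ry": 0,"rz": 0}
    - {"dx": 0,"dy": 0,"dz": -0.015,"rx": 0,"ry": 0,"rz": 0}
    - {"dx": 0.003,"dy": -0.03,"dz": 0,"rx": 0,"ry": 0,"rz": 0}
    - {"dx": 0,"dy": -0.026,"dz": 0,"rx": 0,"ry": 0,"rz": 0}
    - {"dx": 0,"dy": 0,"dz": 0,"rx": 0,"ry": 0,"rz": 0}
    - {"dx": 0,"dy": 0,"dz": 0.015,"rx": 0,"ry": 0,"rz": 0}
    - {"dx": 0,"dy": 0,"dz": 0.013,"rx": 0,"ry": 0,"rz": 0}
    - {"dx": 0,"dy": 0,"dz": 0.01,"rx": 0,"ry": 0,"rz": 0}
    - {"dx": 0,"dy": 0,"dz": 0.01,"rx": 0,"ry": 0,"rz": 0}
    - {"dx": 0,"dy": 0,"dz": 0,"rx": 0,"ry": 0,"rz": 0}

```text
time: 9.48
tool_pos: [0.5619, -0.1446, 0.1955]
tool_rot: [0.705, -0.059, 0.705, 0.059]
contact_force: [-0.1, -0.3, 0.1]
gripper_width: 0.002
```

```bash
python3 s.py; python3 k.py pics/k5.png 0.02 -.045 .193
```

```text
t 9.475 tcp_w [-0.0178 -0.0458  0.1955] F_w [-0.19 -0.24  0.13] grip 0.002271586927958944
misalign [-0. -0.  0.]
scene [np.float64(153.0), np.float64(170.0)] [146 163  15  15 163]
side [np.float64(349.5), np.float64(139.5)] [336 130  28  20 347]
knob_w [ 0.0185 -0.0494  0.2125] fore 0.12 across 0.287
scene at z [ 0.0115 -0.0421  0.193 ]
side at z [ 0.0209 -0.0873  0.193 ]
```

View pics/k5.png

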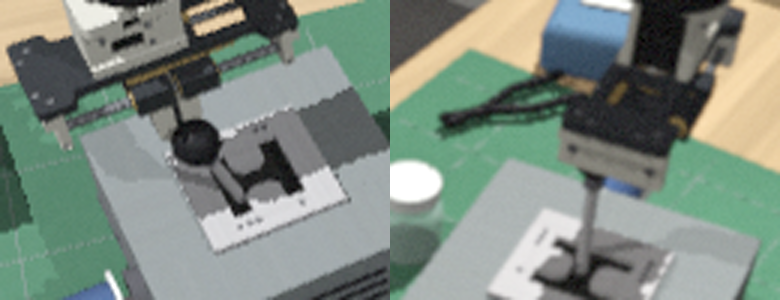

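Scene crop: the knob at (197,143), with the stem entering the far right (third) slot. I keep pushing forward.

move_arm:
  commands:
    - {"dx": 0,"dy": 0.001,"dz": 0.008,"rx": 0,"ry": 0,"rz": 0}
    - {"dx": 0,"dy": 0,"dz": 0.008,"rx": 0,"ry": 0,"rz": 0}
    - {"dx": 0,"dy": 0,"dz": 0.008,"rx": 0,"ry": 0,"rz": 0}
    - {"dx": 0,"dy": 0,"dz": 0.007,"rx": 0,"ry": 0,"rz": 0}
    - {"dx": 0,"dy": 0,"dz": 0.006,"rx": 0,"ry": 0,"rz": 0}
    - {"dx": 0,"dy": 0,"dz": 0.003,"rx": 0,"ry": 0,"rz": 0}
    - {"dx": 0,"dy": 0,"dz": 0.002,"rx": 0,"ry": 0,"rz": 0}
    - {"dx": 0,"dy": 0,"dz": 0,"rx": 0,"ry": 0,"rz": 0}

```text
time: 10.58
tool_pos: [0.6026, -0.137, 0.1958]
tool_rot: [0.705, -0.059, 0.704, 0.059]
contact_force: [-1.8, -0.3, -1.2]
gripper_width: 0.002
```

```bash
python3 s.py; python3 k.py pics/k6.png 0.055 -.044 .188
```

```text
t 10.575 tcp_w [ 0.0236 -0.0451  0.1958] F_w [-1.81 -0.04 -1.16] grip 0.0016954889142619099
misalign [ 0.001 -0.     0.   ]
scene [np.float64(161.5), np.float64(185.5)] [153 178  18  16 213]
side [np.float64(330.5), np.float64(135.0)] [314 126  34  19 368]
knob_w [ 0.0643 -0.0496  0.2092] fore 0.428 across 0.293
scene at z [ 0.0572 -0.0414  0.188 ]
side at z [ 0.0688 -0.0902  0.188 ]
```

move_arm:
  commands:
    - {"dx": 0,"dy": 0,"dz": 0.002,"rx": 0,"ry": 0,"rz": 0}
    - {"dx": 0,"dy": 0,"dz": 0.001,"rx": 0,"ry": 0,"rz": 0}
    - {"dx": 0,"dy": 0,"dz": 0,"rx": 0,"ry": 0,"rz": 0}

```text
time: 11.05
tool_pos: [0.6042, -0.137, 0.1955]
tool_rot: [0.704, -0.059, 0.705, 0.059]
contact_force: [-5.3, -0.4, 1.0]
gripper_width: 0.004
```

move_arm:
  commands:
    - {"dx": 0,"dy": 0,"dz": 0.002,"rx": 0,"ry": 0,"rz": 0}
    - {"dx": 0,"dy": 0,"dz": 0,"rx": 0,"ry": 0,"rz": 0}
    - {"dx": 0,"dy": 0,"dz": 0,"rx": 0,"ry": 0,"rz": 0}

```text
time: 11.42
tool_pos: [0.605, -0.1369, 0.1954]
tool_rot: [0.703, -0.059, 0.706, 0.059]
contact_force: [-8.3, -0.2, 2.8]
gripper_width: 0.005
```

The force climbs with hardly any motion, so the lever is at the end stop. I retreat straight back, then up and away.

move_arm:
  commands:
    - {"dx": 0,"dy": 0,"dz": -0.01,"rx": 0,"ry": 0,"rz": 0}
    - {"dx": 0,"dy": 0,"dz": -0.02,"rx": 0,"ry": 0,"rz": 0}
    - {"dx": 0,"dy": 0,"dz": -0.035,"rx": 0,"ry": 0,"rz": 0}
    - {"dx": 0,"dy": 0,"dz": -0.035,"rx": 0,"ry": 0,"rz": 0}
    - {"dx": -0.03,"dy": 0,"dz": 0,"rx": 0,"ry": 0,"rz": 0}
    - {"dx": -0.04,"dy": 0.02,"dz": 0,"rx": 0,"ry": 0,"rz": 0}
    - {"dx": -0.02,"dy": 0.05,"dz": 0,"rx": 0,"ry": 0,"rz": 0}
    - {"dx": 0,"dy": 0.05,"dz": 0,"rx": 0,"ry": 0,"rz": 0}
    - {"dx": 0,"dy": 0.05,"dz": 0,"rx": 0,"ry": 0,"rz": 0}
    - {"dx": 0,"dy": 0.05,"dz": 0,"rx": 0,"ry": 0,"rz": 0}
    - {"dx": 0,"dy": 0,"dz": 0,"rx": 0,"ry": 0,"rz": 0}

```text
time: 12.8
tool_pos: [0.472, 0.0687, 0.2866]
tool_rot: [0.706, -0.061, 0.703, 0.062]
contact_force: [0.5, -1.2, 0.1]
gripper_width: 0.004
```

```bash
python3 s.py; python3 k.py pics/k7.png 0.0546 -.043 .188
```

```text
t 12.8 tcp_w [-0.0707  0.1796  0.2866] F_w [ 0.24 -1.27  0.13] grip 0.0036973298742864645
misalign [-0.007 -0.004  0.002]
scene [np.float64(162.0), np.float64(185.0)] [154 177  17  17 176]
side [np.float64(329.0), np.float64(149.5)] [323 143  13  14 146]
knob_w [ 0.0525 -0.0397  0.1841] fore 0.346 across 0.278
scene at z [ 0.0565 -0.04    0.188 ]
side at z [ 0.0506 -0.0355  0.188 ]
```

View pics/k7.png

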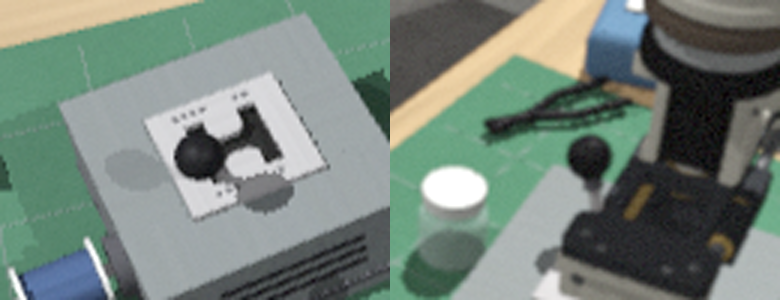

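Both views show the knob leaning to the far right, at fore about 0.35 and across about 0.28, with the gripper clear. Last I check the bystanders and hand in.

```bash
python3 - <<'E'
from h import *
a=cv2.imread('pics/scene.png');s=camera('scene')
for n,(x,y) in dict(cone=(238,245),reel=(240,172),jar=(176,273)).items():
    T=a[y-20:y+20,x-15:x+15];r=cv2.matchTemplate(s[y-30:y+30,x-25:x+25],T,cv2.TM_CCOEFF_NORMED)
    _,v,_,l=cv2.minMaxLoc(r);print(n,'shift px',l[0]-10,l[1]-10,'score',round(v,3))
job_done()
E
```

```text
cone shift px 0 0 score 0.999
reel shift px 0 0 score 0.996
jar shift px 0 0 score 1.0
the job is handed in; nothing more can be done
```

The winder is in third gear and the job is handed in, after about 13 s of robot time. I used only the outside of the closed fingers. They pushed the lever forward about 25 mm to the crossbar, right across the gate, and then forward into the third slot until it met the end stop at about 8 N.

- **Lever:** after I let go, the two cameras put it at fore about 0.35 and across about 0.28. That matches home in the third slot to within the cameras' accuracy. Seconds earlier, the two-camera estimates taken with the gripper hiding the knob in the side view ran high (fore 0.43 at one point). I relied on the scene camera and the contact force for those steps.
- **Fourth slot:** in every measurement during the crossing and the final push, the lever stayed level with the crossbar or ahead of it. It never dropped back.
- **Bystanders:** the cone, reel and jar show no shift in the scene image.
- **Gripper:** it stood well clear of everything at hand-in.

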